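# Pair screw dishes with their repair docks and shut the lids

### The arm

A 6-joint arm with a two-finger parallel gripper is mounted at the origin on the work surface. World frame = base frame: x ahead of the robot, y to its left, z up, the work surface at z = 0. Lengths are in mm, angles in rad, forces in N, time in s.
With the tool pointing down it reaches from about 350 to 850 mm from the base axis. Payload 8.1 kg.
Tool frame: the origin (TCP) lies between the finger pads; the fingertips stand robot.tcp_to_tips ahead of it and the grasp point (between the pads) lies 8 mm behind it (robot.tcp_to_tips is the distance from the TCP to the fingertips, in mm); x points along the fingers, y is the direction in which the jaws open and shut, and the axes are right-handed (so a half turn about x gives the same grasp; the last joint's range is limited). The gripper opens to 93 mm and grips with 3 to 60 N. Pads are 15 mm wide; open, the fingers measure 128 mm over their backs; the gripper's body (75 mm by 188 mm) begins 65 mm behind the grasp point.
Start: joints at [1.067, 0.13, 1.488, -0, 1.523, -0.085], TCP at [243.978, 548.16, 229.635] pointing down, gripper open.
Joint ranges: [-2.96, 2.96], [-0.89, 2.26], [0.02, 2.5], [-1.34, 4.48], [0, 2.73], [-2.66, 2.66]. Speed limits (rad/s): [2.39, 2.39, 2.79, 3.14, 3.14, 3.14].

### API

Orientations are given as a unit quaternion [w, x, y, z].
In Python, from cell import robot, kin, snapshot gives the robot as it stands. Calls block until the motion is done:
- robot.move_pose(position, orientation): joint-space move of the TCP to a pose.
- robot.move_straight(position, orientation=None, vel=150, contact_N=None): straight line of the TCP; orientation=None keeps the orientation; vel is the mean speed in mm/s. With contact_N (N) it stops when the force on the tool has changed by that much, and returns True; else False.
- robot.goto_joints(angles): joint-space move.
- robot.set_gripper(opening, strength=None): opening from 0.0 (shut) to 1.0 (fully open); strength is the grip in N (None keeps the last); returns when the fingers have stopped.
- robot.pause(seconds).
- kin.ik(position, orientation): joint angles nearest the present ones, or None.
- robot.sense(): the state.
- snapshot(name): name is "side" or "top" or "wrist"; returns a dict with "pixels" (480x640x3 uint8, red, green, blue), "fx", "fy", "cx", "cy" (pixels), "R" (3x3) and "t" (3): a world point X has camera coordinates R X + t. Camera axes: x right, y down, z forward; pixel columns grow to the right and rows downward; lengths in mm; the calibration is good to about 2 mm. A picture is of the moment at which its call begins. There is no depth.
A pose or a line that the arm cannot do raises robot.PlanningError and nothing moves.
- robot.close_job(): hands the job in, once; it reports no verdict.
The state is a dict: "time": time; "q": joint angles; "qvel": joint speeds; "effort": joint torques, N m; "tool_pos": TCP position; "orientation": TCP orientation; "contact_force": force on the tool from outside, world axes, zero at the start; "torque": the same for the moment, N m; "finger_gap": opening from 0.0 (shut) to 1.0 (fully open).
Only numpy, scipy, OpenCV 4.12 (cv2) and the standard library are available. Lean on these libraries where they do the work, as an engineer would, in place of code of your own. Each camera call takes 0.05 s, during which the arm holds its last target.

### The job

Put the repair jobs away: slide the red screw dish along the bench, without lifting it, fully into the red dock and the yellow one fully into the yellow dock, and tip each dock's clear lid shut over its dish once the dish is in. The green and white dishes have no dock here: leave them, and the bottle, the spool and the screwdriver, where they are.

Things in the scene. Friction and masses are not known exactly. Their poses are not given: they have to be found in the camera images.
- red_dish_center (a point): centre (half-way up) of the red screw dish: round open plastic dish, 70 mm outside and 62 mm inside diameter, 24 mm high, floor 4 mm thick, about 0.14 kg, standing loose on the bench. A few tiny screws on its floor are look only. 
- yellow_dish_center (a point): centre (half-way up) of the yellow screw dish: round open plastic dish, 70 mm outside and 62 mm inside diameter, 24 mm high, floor 4 mm thick, about 0.14 kg, standing loose on the bench. A few tiny screws on its floor are look only. 
- green_dish_center (a point): centre (half-way up) of the green screw dish: round open plastic dish, 70 mm outside and 62 mm inside diameter, 24 mm high, floor 4 mm thick, about 0.14 kg, standing loose on the bench. A few tiny screws on its floor are look only. It has no dock here and stays where it is.
- white_dish_center (a point): centre (half-way up) of the white screw dish: round open plastic dish, 70 mm outside and 62 mm inside diameter, 24 mm high, floor 4 mm thick, about 0.14 kg, standing loose on the bench. A few tiny screws on its floor are look only. It has no dock here and stays where it is.
- red_dock: red dock, fixed, upright. Origin: on the bench at its bay's centre, where the dish's centre belongs. +x points into the bay, to a stop wall at x = 36 mm. red side walls, 30 mm high, 78 mm apart (88 outside), run from x = 41 to -29 mm, then flare to the open mouth at x = -53 mm (100 mm outside). No floor. Behind, to x = 108 mm, a bed with a circuit board, 70 mm wide, 24 mm high.
- red_lid (a joint): red-edged clear lid (90 x 76 x 3 mm, 60 g): 0 = shut, level over the bay, its lip hanging to 20 mm above the bench at dock x = -47 mm; 1.57 = upright; up to 2.05 = leaning back. Starts there. Above about 1.65 it falls back; tipped forward below about 1.5 it falls shut by itself in about 1 s, damped. If the dish sticks out by more than about 10 mm the lip lands on it and the lid stays ajar.
- red_lid_edge (a point): middle of the free edge of the red lid, 90 mm from its hinge line (in the lid's plane, at its far end)
- red_lid_hinge (a point): middle of the red lid's hinge line, which runs along the dock's y axis at dock x = 41 mm, 34 mm above the bench
- yellow_dock: yellow dock, fixed, upright. Origin: on the bench at its bay's centre, where the dish's centre belongs. +x points into the bay, to a stop wall at x = 36 mm. yellow side walls, 30 mm high, 78 mm apart (88 outside), run from x = 41 to -29 mm, then flare to the open mouth at x = -53 mm (100 mm outside). No floor. Behind, to x = 108 mm, a bed with a circuit board, 70 mm wide, 24 mm high.
- yellow_lid (a joint): yellow-edged clear lid (90 x 76 x 3 mm, 60 g): 0 = shut, level over the bay, its lip hanging to 20 mm above the bench at dock x = -47 mm; 1.57 = upright; up to 2.05 = leaning back. Starts there. Above about 1.65 it falls back; tipped forward below about 1.5 it falls shut by itself in about 1 s, damped. If the dish sticks out by more than about 10 mm the lip lands on it and the lid stays ajar.
- yellow_lid_edge (a point): middle of the free edge of the yellow lid, 90 mm from its hinge line (in the lid's plane, at its far end)
- yellow_lid_hinge (a point): middle of the yellow lid's hinge line, which runs along the dock's y axis at dock x = 41 mm, 34 mm above the bench
- bottle: amber glass bottle with black cap, 40 mm diameter, 85 mm tall, bystander; origin under its centre
- spool: aluminium spool, 52 mm diameter, 34 mm high, standing on a flange, bystander; origin under its centre
- screwdriver: grey screwdriver 150 mm long lying on the bench between the docks, handle towards the robot, bystander
Things that resemble listed ones, but are neither listed nor needed, are in the scene too. Leave any blue look-alike of the red_dock alone.

How it is judged:
By the outcome, as a careful person would: the job done as asked, in the order asked, and still so for the second after the job is handed in, with the robot touching nothing.
It also fails if it takes over 72 s, if anything falls off the work surface, if the arm or the gripper's body presses on something with over 40 N, if the wrist force passes 120 N, or if a joint passes its speed limit or range.

## Working session

There is one attempt and no reset: what is moved stays moved. The work goes in short steps, each a Python script; the robot and the scene stay as the last script left them, time stands still between calls to the robot, and variables do not carry over. Pictures are saved under pics/ and viewed, and the job is handed in when it is done.

```bash
ls; mkdir -p pics
python3 - <<'E'
from cell import robot,kin,snapshot
import cv2
print(robot.sense(), robot.tcp_to_tips)
for n in("top","side"):
    s=snapshot(n); cv2.imwrite(f"pics/{n}0.png",s["pixels"][:,:,::-1]); print(n,{k:s[k] for k in s if k!="pixels"})
E
```

```text
pics
{'time': 0.0, 'q': array([ 1.06658552e+00,  1.31161704e-01,  1.48926767e+00,  1.24031444e-05,
        1.52300520e+00, -8.54287675e-02]), 'qvel': array([ 0.001288  , -0.00218339,  0.00105971, -0.00118229,  0.00103651,
        0.0003886 ]), 'effort': array([ 1.22426547e-03, -5.59841359e+01, -4.91762710e+01,  7.66756595e-02,
        3.52912315e-02, -1.75573341e-04]), 'tool_pos': array([243.7140121 , 547.6727708 , 228.59349152]), 'orientation': array([ 0.69146818,  0.14636053,  0.69185501, -0.14760422]), 'contact_force': array([-0.35238922, -0.11937082,  0.29432849]), 'torque': array([ 0.00236105, -0.04423937,  0.03179978]), 'finger_gap': 1.0000093870204367} 11.0
top {'fx': 438.271649137735, 'fy': 438.271649137735, 'cx': 324.82324293930384, 'cy': 237.99221676406316, 'R': array([[-0.01224178, -0.99974514, -0.01896843],
       [-0.98047162,  0.01572512, -0.19603093],
       [ 0.19627925,  0.01619824, -0.98041424]]), 't': array([  82.60002605,  515.15253468, 1078.13897025])}
side {'fx': 528.2451573924216, 'fy': 528.2451573924216, 'cx': 327.4294017226864, 'cy': 240.3806678040412, 'R': array([[ 0.80222198,  0.59658915,  0.02283153],
       [ 0.34940066, -0.43813612, -0.82822456],
       [-0.48410647,  0.6723973 , -0.55993107]]), 't': array([-465.14352452, -110.77852302, 1615.89797321])}
```

View pics/top0.png

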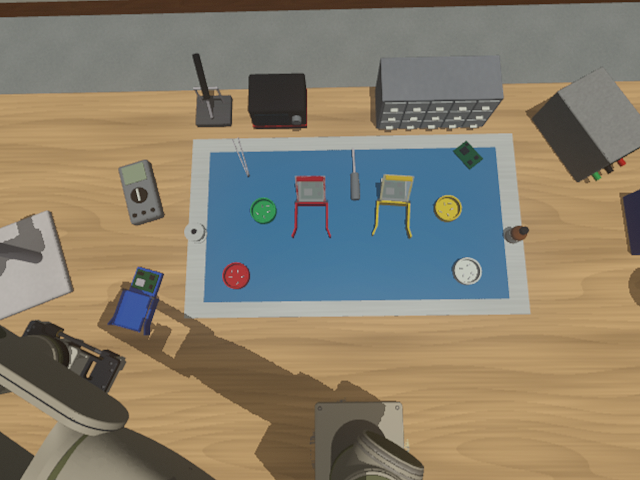

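View pics/side0.png

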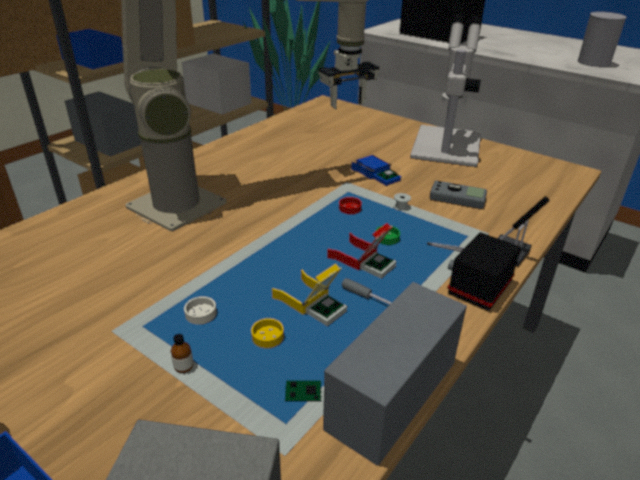

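The top view shows the red dish at (236,276), the red dock at (311,215) with its mouth towards the robot, the yellow dock at (393,210) and the yellow dish at (448,208). The green dish (263,211) stands beside the red dock. Next I'll measure these.

```bash
cat > h.py <<'E'
from cell import robot,kin,snapshot
import cv2, numpy as np
def ray(s,uv,z):
    d=s["R"].T@np.array([(uv[0]-s["cx"])/s["fx"],(uv[1]-s["cy"])/s["fy"],1.]); c=-s["R"].T@s["t"]
    return (c+d*(z-c[2])/d[2])
def proj(s,X):
    p=s["R"]@np.asarray(X,float)+s["t"]; return np.array([s["fx"]*p[0]/p[2]+s["cx"],s["fy"]*p[1]/p[2]+s["cy"]])
def masks(s):
    h=cv2.cvtColor(s["pixels"],cv2.COLOR_RGB2HSV); H,S,V=cv2.split(h)
    return {"red":((H<6)|(H>174))&(S>150)&(V>70),"yellow":(H>20)&(H<34)&(S>150)&(V>110),"green":(H>50)&(H<80)&(S>120)&(V>60),"white":(S<40)&(V>170)}
E
python3 - <<'E'
from h import *
for n in("top","side"):
    s=snapshot(n)
    for k,m in masks(s).items():
        N,l,st,c=cv2.connectedComponentsWithStats(m.astype(np.uint8))
        for i in range(1,N):
            if st[i,4]>40:
                cn=np.argwhere(l==i)[:,::-1].astype(np.float32)
                (u,v),r=cv2.minEnclosingCircle(cn)
                print(n,k,st[i],"circ",round(u,1),round(v,1),round(r,1),"z24",ray(s,(u,v),24).round(1),"z12",ray(s,(u,v),12).round(1))
s=snapshot("top"); cv2.imwrite("pics/topz.png",cv2.resize(s["pixels"][150:300,220:480,::-1],(780,450),interpolation=cv2.INTER_CUBIC))
s=snapshot("side"); cv2.imwrite("pics/sidez.png",cv2.resize(s["pixels"][180:360,160:420,::-1],(780,540),interpolation=cv2.INTER_CUBIC))
E
```

```text
top red [297 177  26   4 101] circ 309.5 178.5 12.6 z24 [687.4 115.4  24. ] z12 [691.6 116.   12. ]
top red [292 202  38  35 181] circ 310.5 220.6 24.1 z24 [569.8 113.4  24. ] z12 [572.7 114.   12. ]
top red [223 263  26  26 456] circ 235.6 275.2 13.1 z24 [426.6 309.9  24. ] z12 [428.  312.5  12. ]
top yellow [386 175  26   6  99] circ 398.5 178.0 12.7 z24 [ 684.3 -125.8   24. ] z12 [ 688.4 -127.7   12. ]
top yellow [435 196  26  25 400] circ 447.7 207.6 12.8 z24 [ 599.1 -252.8   24. ] z12 [ 602.3 -256.    12. ]
top yellow [375 201  31  28  96] circ 390.0 215.0 19.8 z24 [581.5 -98.6  24. ] z12 [ 584.5 -100.2   12. ]
top yellow [407 203   4  34  55] circ 409.0 219.5 16.5 z24 [ 568.3 -148.4   24. ] z12 [ 571.2 -150.5   12. ]
top green [250 198  26  26 488] circ 262.8 210.3 13.0 z24 [600.2 241.3  24. ] z12 [603.4 243.2  12. ]
top white [ 240  133  281   96 4692] circ 380.0 181.5 146.3 z24 [675.3 -75.4  24. ] z12 [679.3 -76.8  12. ]
top white [ 184  139  346  179 9182] circ 356.5 234.8 189.0 z24 [529.1  -8.1  24. ] z12 [531.6  -8.7  12. ]
top white [   0  211   68  107 3370] circ 22.5 26
[... 1802 characters left out ...]
[ -68.6 2876.8   24. ] z12 [ -87.5 2932.9   12. ]
side white [504  34  24   7  64] circ 515.5 37.5 11.5 z24 [  55.8 2745.6   24. ] z12 [  38.7 2799.7   12. ]
side white [427  41  21   6  59] circ 437.0 43.0 10.2 z24 [-264.6 2266.1   24. ] z12 [-286.5 2312.9   12. ]
side white [479  40  14   8  48] circ 485.5 43.0 6.8 z24 [ -35.4 2472.7   24. ] z12 [ -53.9 2522.7   12. ]
side white [ 499   43   79   26 1027] circ 537.7 54.2 39.3 z24 [ 304.7 2429.5   24. ] z12 [ 291.3 2478.8   12. ]
side white [627  66  13  17 122] circ 635.4 74.2 8.6 z24 [ 841.1 2378.9   24. ] z12 [ 835.8 2427.5   12. ]
side white [194 304  20  12 153] circ 203.4 309.2 9.7 z24 [ 449.5 -293.1   24. ] z12 [ 438.3 -284.6   12. ]
```

View pics/topz.png

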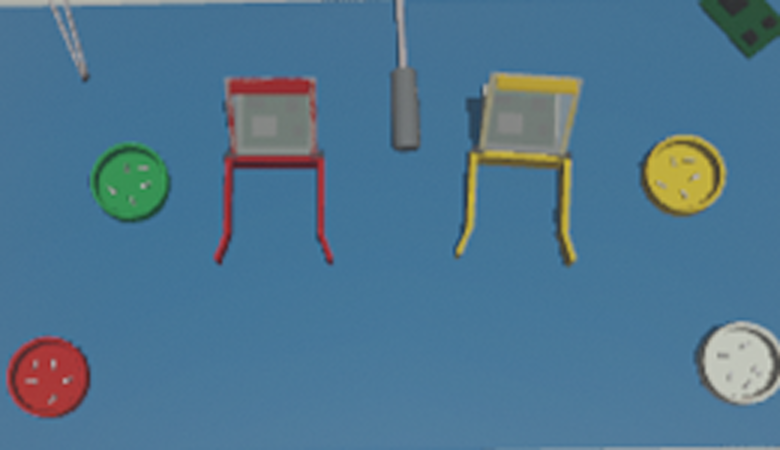

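View pics/sidez.png

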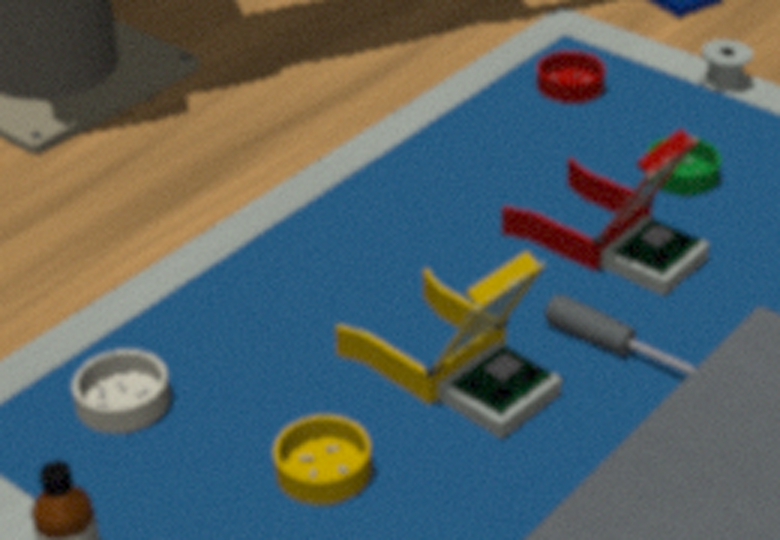

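Red dish at about (427,311) and yellow at about (600,-254), consistent in both views. I'll refine the docks and dishes with the wrist camera.

```bash
cat >> h.py <<'E'
from scipy.spatial.transform import Rotation as Ro
def down(yaw=0.):
    # tool x down, tool y along world +y (rotated by yaw about z)
    M=Ro.from_euler('z',yaw)*Ro.from_matrix(np.array([[0,0,1],[0,1,0],[-1,0,0.]]))
    q=M.as_quat(); return np.array([q[3],q[0],q[1],q[2]])
E
python3 - <<'E'
from h import *
s=robot.sense(); q=s["orientation"]; print(Ro.from_quat([q[1],q[2],q[3],q[0]]).as_matrix().round(2))
for p in [(500,110,330),(500,-110,330),(427,311,10),(600,-254,10),(760,-110,100)]:
    for y in (0,): print(p,kin.ik(p,down(y)))
robot.move_pose((500,110,330),down(0)); 
w=snapshot("wrist"); cv2.imwrite("pics/w_red.png",w["pixels"][:,:,::-1]); print({k:w[k] for k in w if k!="pixels"}, robot.sense()["time"])
robot.move_pose((500,-110,330),down(0)); 
w=snapshot("wrist"); cv2.imwrite("pics/w_yel.png",w["pixels"][:,:,::-1]); print({k:w[k] for k in w if k!="pixels"}, robot.sense()["time"])
E
```

```text
[[-0.    0.41  0.91]
 [-0.    0.91 -0.41]
 [-1.   -0.   -0.  ]]
(500, 110, 330) [ 1.16374448e-01 -1.28480029e-01  1.56633064e+00 -4.44089210e-16
  1.70374204e+00 -1.45442188e+00]
(500, -110, 330) [-3.16726162e-01 -1.28480029e-01  1.56633064e+00 -4.44089210e-16
  1.70374204e+00 -1.88752249e+00]
(427, 311, 10) [ 5.32416314e-01  1.64412459e-01  1.87685160e+00 -4.44089210e-16
  1.10032859e+00 -1.03838001e+00]
(600, -254, 10) [-4.79121194e-01  4.60050384e-01  1.51100589e+00 -4.44089210e-16
  1.17053638e+00 -2.04991752e+00]
(760, -110, 100) [-2.10461846e-01  6.65204741e-01  1.05269295e+00 -4.44089210e-16
  1.42369497e+00 -1.78125817e+00]
{'fx': 415.90855442967603, 'fy': 415.90855442967603, 'cx': 325.1371528093651, 'cy': 242.28631154232426, 'R': array([[ 2.75076743e-04,  9.99999758e-01,  6.39100830e-04],
       [ 9.59336901e-01, -4.44286022e-04,  2.82263199e-01],
       [ 2.82263414e-01,  5.35468968e-04, -9.59336791e-01]]), 't': array([-110.7442428 , -539.30366439,  346.6741525 ])} 2.225
{'fx': 415.90855442967603, 'fy': 415.90855442967603, 'cx': 325.1371528093651, 'cy': 242.28631154232426, 'R': array([[ 5.27726628e-04,  9.99999229e-01,  1.12405852e-03],
       [ 9.59210494e-01, -8.23963474e-04,  2.82691616e-01],
       [ 2.82692324e-01,  9.29024835e-04, -9.59210189e-01]]), 't': array([ 108.62623201, -539.92183704,  346.66883394])} 3.1583
```

View pics/w_red.png

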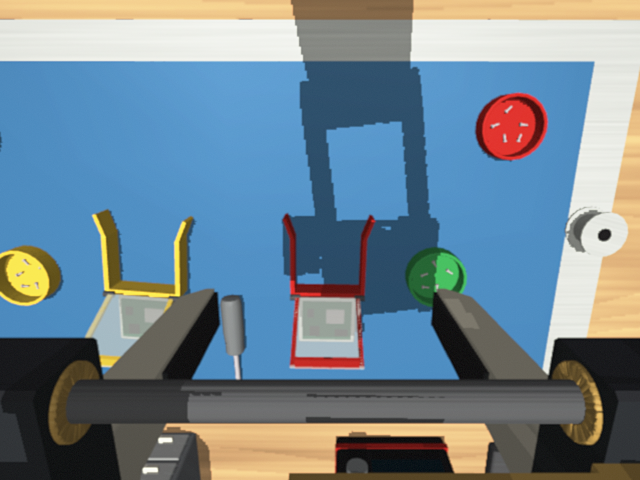

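View pics/w_yel.png

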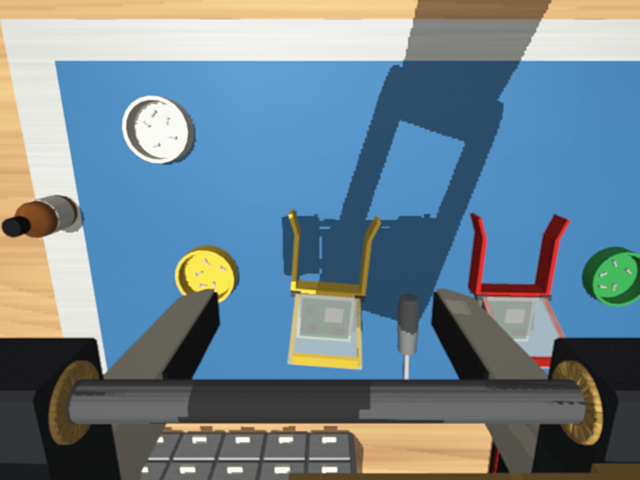

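Both docks are seen clearly: red mouth tips at (287,216)/(371,217), yellow at (293,212)/(378,220). Now wall lines and dishes in mm.

```bash
cat > m.py <<'E'
from h import *
w=snapshot("wrist"); print(robot.sense()["tool_pos"].round(1))
def dock(w,col):
    m=masks(w)[col].astype(np.uint8); m[:, :265]=0; m[:,395:]=0; m[375:]=0
    L=[];Rr=[]
    for v in range(246,282):
        u=np.where(m[v])[0]
        if len(u): 
            a,b=u.min()-.5,u.max()+.5
            if b-a>50: L.append(ray(w,(a,v),30)[:2]);Rr.append(ray(w,(b,v),30)[:2])
    L=np.array(L);Rr=np.array(Rr)
    out=[]
    for P in (L,Rr):
        k=np.polyfit(P[:,0],P[:,1],1); res=P[:,1]-np.polyval(k,P[:,0]); g=abs(res)<1.5; k=np.polyfit(P[g,0],P[g,1],1); out.append(k); print(col,"yaw",np.arctan(k[0]).round(4),"rms",res.std().round(2), "y@580",np.polyval(k,580).round(1))
    for sl,nm in((slice(265,320),"L"),(slice(340,395),"R")):
        mm=np.zeros_like(m); mm[:240,sl]=m[:240,sl]; vv,uu=np.where(mm); v0=vv.min(); u0=uu[vv==v0].mean(); print(nm,"mouth tip",u0,v0,"z0",ray(w,(u0,v0-.5),0).round(1),"z30",ray(w,(u0,v0),30).round(1))
    # stop wall band at centre column
    for u in (310,330,350):
        vv=np.where(m[:,u])[0]; print("col",u,"rows",vv.min(),vv.max(), [int(x) for x in vv[np.r_[True,np.diff(vv)>1]]])
    return out
def dish(w,col,box=None):
    m=masks(w)[col].astype(np.uint8)
    cs,_=cv2.findContours(m,cv2.RETR_EXTERNAL,cv2.CHAIN_APPROX_NONE)
    for c in cs:
        if cv2.contourArea(c)>1000:
            for z in (24,0):
                P=np.array([ray(w,p[0],z)[:2] for p in c],np.float32)
                (x,y),r=cv2.minEnclosingCircle(P); print(col,"z",z,round(x,1),round(y,1),"r",round(r,1))
E
python3 - <<'E'
from m import *
dock(w,"yellow"); dish(w,"white")
robot.move_pose((500,110,330),down(0)); robot.pause(.3)
w=snapshot("wrist");print(robot.sense()["tool_pos"].round(1),robot.sense()["time"]); dock(w,"red"); dish(w,"red")
E
```

```text
[ 500.3 -108.4  330. ]
yellow yaw -0.0795 rms 0.43 y@580 -146.4
yellow yaw -0.0838 rms 0.33 y@580 -59.7
L mouth tip 291.5 210 z0 [ 522.3 -148.5    0. ] z30 [ 516.5 -146.    30. ]
R mouth tip 375.0 217 z0 [530.8 -48.9   0. ] z30 [524.5 -52.6  30. ]
col 310 rows 282 364 [282, 355]
col 330 rows 283 365 [283, 356]
col 350 rows 285 367 [285, 358]
white z 24 664.7 130.3 r 58.8
white z 0 677.4 142.8 r 61.9
white z 24 664.0 -106.4 r 54.1
white z 0 676.7 -106.2 r 56.9
white z 24 632.9 -389.2 r 96.5
white z 0 644.0 -403.8 r 101.5
white z 24 429.9 -291.4 r 35.1
white z 0 430.4 -300.9 r 36.9
white z 24 354.8 152.3 r 60.9
white z 0 351.4 165.9 r 64.0
white z 24 413.7 -227.5 r 224.2
white z 0 413.4 -233.7 r 235.9
[500.2 109.1 330. ] 4.4417
red yaw -0.0005 rms 0.34 y@580 69.8
red yaw -0.0125 rms 0.3 y@580 156.9
L mouth tip 288.0 214 z0 [526.9  64.4   0. ] z30 [520.8  67.2  30. ]
R mouth tip 372.0 215 z0 [528.4 164.6   0. ] z30 [522.3 161.1  30. ]
col 310 rows 284 365 [284, 357]
col 330 rows 284 365 [284, 358]
col 350 rows 284 365 [284, 358]
red z 24 569.4 113.5 r 66.6
red z 0 577.2 113.8 r 70.1
red z 24 426.6 309.3 r 37.4
red z 0 427.0 319.8 r 39.4
```

Measured: the dock mouths are 100 mm and the walls 87 mm apart, as they should be. Red dock origin is about (580.5,113.5), yaw -0.01; yellow is about (579.5,-103), yaw -0.083. I'll put closed fingers inside the red dish, spread them gently and slide it.

```bash
cat > d.py <<'E'
from h import *
DOCK={"red":(np.array([580.5,113.5]),-0.010),"yellow":(np.array([579.5,-103.0]),-0.083)}
def dk(c,x,y=0.):
    o,a=DOCK[c]; return o+np.array([np.cos(a)*x-np.sin(a)*y,np.sin(a)*x+np.cos(a)*y])
def P(xy,z): return (float(xy[0]),float(xy[1]),float(z))
def st(t=""):
    s=robot.sense(); print(t,"t",round(s["time"],1),s["tool_pos"].round(1),"F",s["contact_force"].round(1),"gap",round(s["finger_gap"],3))
def pic(n,name):
    s=snapshot(n); cv2.imwrite(f"pics/{name}.png",s["pixels"][:,:,::-1]); return s
ZS=19.5
E
python3 - <<'E'
from d import *
o=down(DOCK["red"][1])
robot.set_gripper(0.0,5)
robot.move_pose((427,311.5,90),o); st("above")
print(robot.move_straight((427,311.5,ZS),vel=80,contact_N=6)); st("down")
robot.set_gripper(0.6,5); st("spread")
pic("side","s1"); pic("wrist","w1")
E
```

```text
above t 7.1 [428.5 311.5  91.5] F [ 1.   0.1 -0.1] gap 0.002
False
down t 8.2 [427.5 311.8  20.1] F [ 0.2 -0.3 -0.1] gap 0.005
spread t 8.7 [427.1 311.6  19.7] F [-0.9  0.8  1.9] gap 0.32
```

View pics/w1.png

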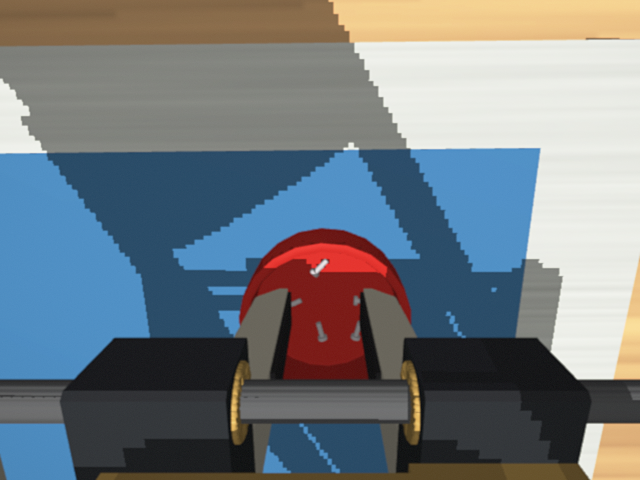

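View pics/s1.png

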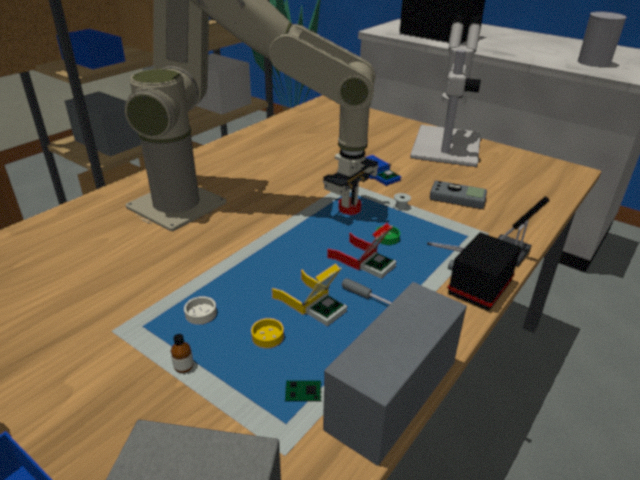

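Both fingers are spread inside the red dish (around (325,310) in the wrist view), and it has stayed in place. Now the slide.

Run:
```python
from d import *
robot.move_straight(P(dk("red",-108),ZS),vel=80); st("pre")
pic("wrist","w2"); 
print(robot.move_straight(P(dk("red",-45),ZS),vel=50,contact_N=12)); st("mouth")
pic("wrist","w2b")
```

```text
pre t 11.5 [472.6 113.9  19.5] F [-0.8  2.2  5.1] gap 0.324
False
mouth t 13.0 [534.7 112.6  19. ] F [-2.6  0.1  4.5] gap 0.32
```

View pics/w2b.png

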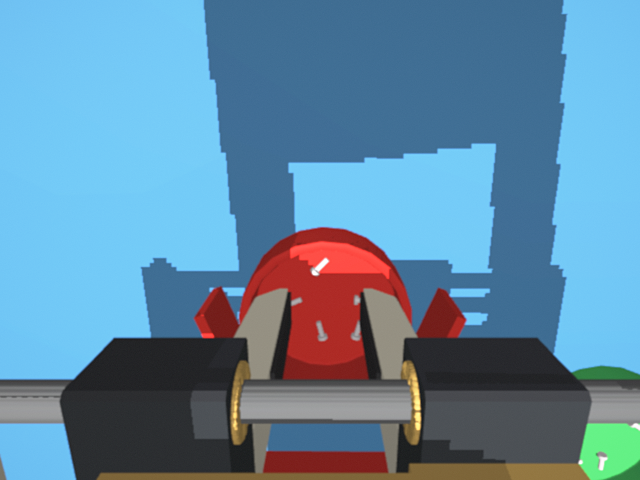

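The dish is centred between the flares (gaps at columns 240 and 415). On into the bay.

Run:
```python
from d import *
print(robot.move_straight(P(dk("red",-12),ZS),vel=50,contact_N=12)); st("in")
print(robot.move_straight(P(dk("red",3),ZS),vel=30,contact_N=8)); st("stop")
robot.set_gripper(0.12,5); st("rel")
robot.move_straight(P(dk("red",-1),200),vel=150); st("up")
robot.set_gripper(0,20)
pic("top","t3");s=pic("side","s3")
cv2.imwrite("pics/s3z.png",cv2.resize(s["pixels"][180:360,160:420,::-1],(780,540)))
```

```text
False
in t 13.8 [568.3 113.5  19.1] F [ 0.3  0.6 -0.4] gap 0.32
True
stop t 14.3 [582.4 113.7  19. ] F [-0.1  0.2  4. ] gap 0.32
rel t 14.6 [582.4 113.7  19. ] F [ 1.2 -0.5  5.4] gap 0.32
up t 15.9 [578.8 113.4 198.6] F [ 0.5  0.5 -0.6] gap 0.119
```

View pics/s3z.png

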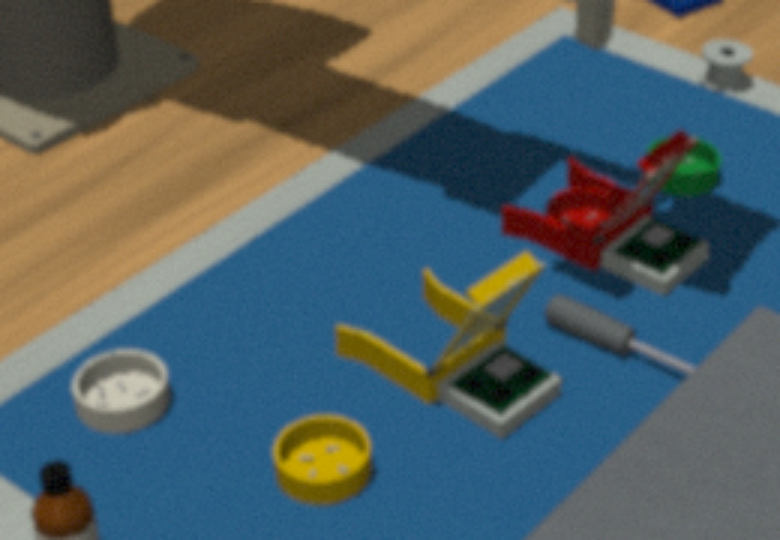

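The red dish is in the bay at about (580,212) in the enlarged side view. At "rel" the gap still read 0.32, so next time I'll wait until the fingers are really off before rising. Next: dish position from the top view, then the lid.

Run:
```python
from d import *
robot.move_straight(P(dk("red",135),205),vel=250); st()
s=pic("top","t4"); cv2.imwrite("pics/t4z.png",cv2.resize(s["pixels"][150:300,220:480,::-1],(780,450),interpolation=cv2.INTER_CUBIC))
for x in (-35,0,35): print(x, proj(s,P(dk("red",x),24)).round(1))
```

```text
t 17.1 [714.9 112.2 204.3] F [-0.2  0.2 -0.3] gap 0.011
-35 [310.4 229.5]
0 [310.4 216.7]
35 [310.5 204. ]
```

View pics/t4z.png

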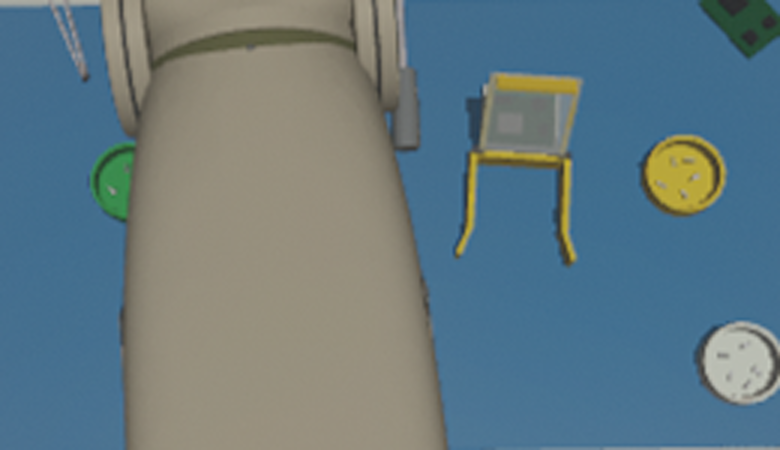

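The arm blocks the top view, so I'll check the dish in the earlier side picture, then tip the lid.

Run:
```python
from d import *
s=snapshot("side"); print("rim pt",ray(s,(353.3,250),24).round(0))
robot.move_straight(P(dk("red",135),106),vel=150); st("behind")
print(robot.move_straight(P(dk("red",28),106),vel=60,contact_N=15)); st("pushed")
robot.pause(1.2)
s=pic("side","s5"); cv2.imwrite("pics/s5z.png",cv2.resize(s["pixels"][180:360,160:420,::-1],(780,540)))
```

```text
rim pt [583. 109.  24.]
behind t 18.1 [716.1 112.2 107.4] F [ 0.2 -0.9  0. ] gap 0.003
False
pushed t 20.0 [608.7 113.2 106. ] F [-0.2 -0.  -0.4] gap 0.004
```

View pics/s5z.png

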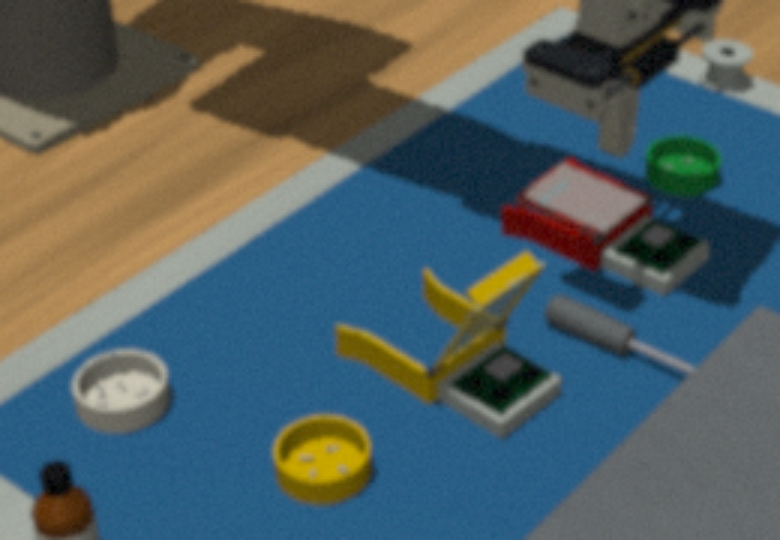

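The red lid is level over the bay, at about (585,200). Now the yellow dish.

Run:
```python
from d import *
o=down(DOCK["yellow"][1])
robot.move_straight(P(dk("red",28),210),vel=200)
robot.move_pose((601,-253,200),o); st("over")
robot.move_straight((601,-253,70),vel=150); 
w=pic("wrist","w6"); st()
```

```text
over t 23.3 [ 601.4 -251.7  199.8] F [0.1 1.  0.1] gap 0.006
 t 24.3 [ 602.1 -253.4   71.7] F [-0.2  0.2  1.2] gap 0.006
```

View pics/w6.png

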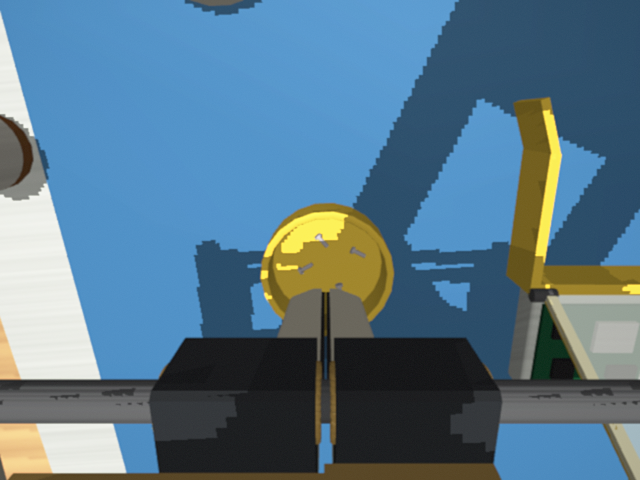

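The dish is centred under the fingers (column 328 against 325), so descend, spread and slide around the flare.

Run:
```python
from d import *
c="yellow"
print(robot.move_straight((601,-253,ZS),vel=80,contact_N=6)); st("down")
robot.set_gripper(0.6,5); robot.pause(.3); st("spread")
robot.move_straight((475,-185,ZS),vel=80); st("wp")
robot.move_straight(P(dk(c,-110),ZS),vel=80); st("pre")
print(robot.move_straight(P(dk(c,-45),ZS),vel=50,contact_N=12)); st("mouth")
pic("wrist","w7")
```

```text
False
down t 25.1 [ 601.2 -253.1   19.6] F [-0.   0.6 -0.2] gap 0.002
spread t 26.0 [ 601.1 -253.    19.7] F [-0.8  0.3  3.9] gap 0.326
wp t 28.0 [ 475.1 -185.1   19.6] F [0.1 0.6 4.7] gap 0.33
pre t 29.2 [469.6 -92.5  19.5] F [ 0.8 -0.5  6.6] gap 0.327
False
mouth t 30.7 [533.3 -97.5  18.8] F [-1.9  0.4  5.8] gap 0.324
```

View pics/w7.png

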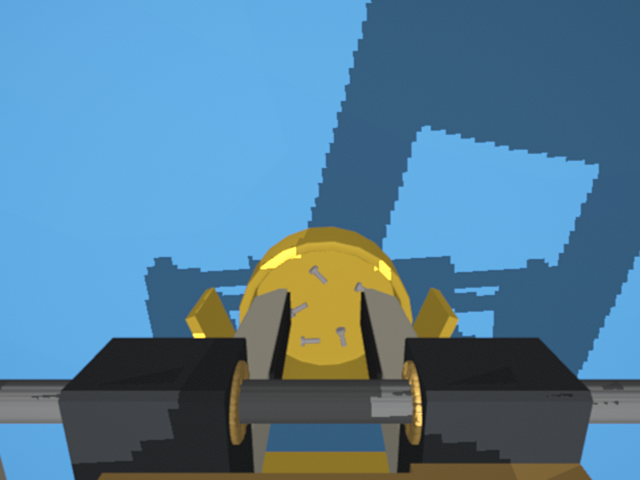

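Slightly right of centre, by about 1.5 mm with 4 mm clearance, partly tracking lag. Continue, with contact stops.

Run:
```python
from d import *
c="yellow"
st()
print(robot.move_straight(P(dk(c,-12),ZS),vel=50,contact_N=12)); st("in")
print(robot.move_straight(P(dk(c,3),ZS),vel=30,contact_N=8)); st("stop")
robot.set_gripper(0.12,5); robot.pause(.5); st("rel")
```

```text
t 30.8 [533.3 -97.5  18.8] F [-1.1  1.1  5.3] gap 0.325
False
in t 31.6 [ 567.  -101.5   18.9] F [-0.9  0.3 -0.7] gap 0.328
True
stop t 32.1 [ 581.1 -103.3   18.8] F [ 0.  -0.2  2.6] gap 0.327
rel t 32.8 [ 579.9 -102.9   18. ] F [ 1.1 -0.5 -0.1] gap 0.121
```

Run:
```python
from d import *
c="yellow"
robot.move_straight(P(dk(c,-1),205),vel=150)
robot.set_gripper(0,20)
robot.move_straight(P(dk(c,135),205),vel=250)
s=pic("side","s8"); cv2.imwrite("pics/s8z.png",cv2.resize(s["pixels"][180:360,160:420,::-1],(780,540))); st()
```

```text
t 35.3 [ 713.2 -114.1  204.7] F [-1.1 -0.3 -0.2] gap 0.005
```

View pics/s8z.png

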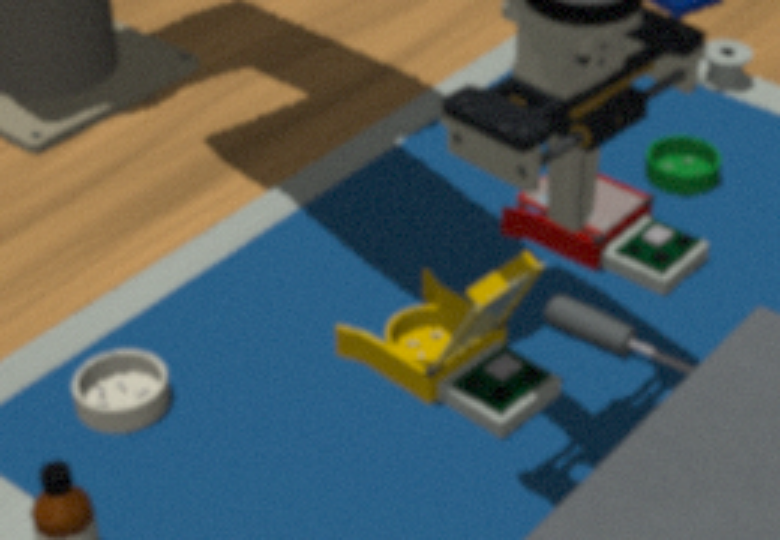

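The yellow dish is in its bay at about (425,335). Tip the lid, then retreat and check.

Run:
```python
from d import *
c="yellow"
robot.move_straight(P(dk(c,135),106),vel=150)
print(robot.move_straight(P(dk(c,28),106),vel=60,contact_N=15)); st("pushed")
robot.pause(1.2)
robot.move_straight(P(dk(c,28),260),vel=200)
robot.move_pose((330,200,380),down(0)); robot.pause(.3); st()
w=pic("wrist","w9")
s=pic("side","s9"); cv2.imwrite("pics/s9z.png",cv2.resize(s["pixels"][180:360,160:420,::-1],(780,540)))
s=pic("top","t9"); cv2.imwrite("pics/t9z.png",cv2.resize(s["pixels"][130:320,180:540,::-1],(792,418)))
for k in("red","yellow","green","white"):
    pass
```

```text
False
pushed t 38.1 [ 607.6 -105.3  106. ] F [ 0.2 -0.9 -0.2] gap 0.005
 t 42.1 [330.3 199.7 379.7] F [-0.1 -0.7 -0.3] gap 0.003
```

View pics/s9z.png

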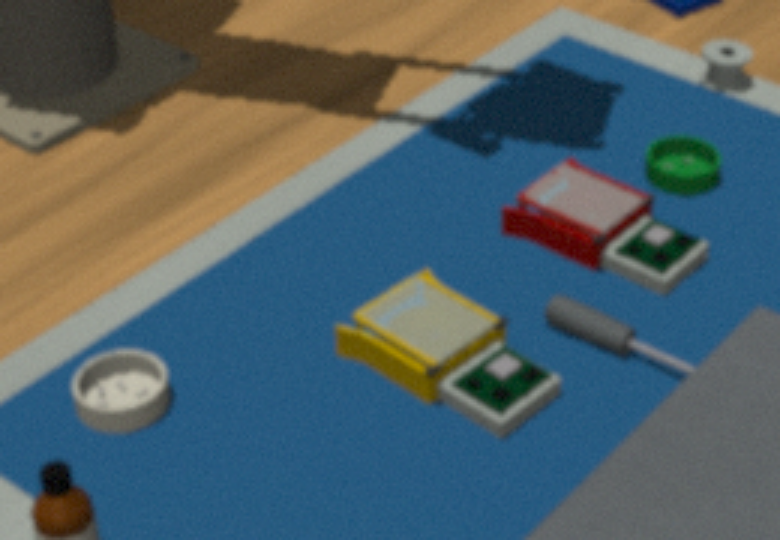

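View pics/t9z.png

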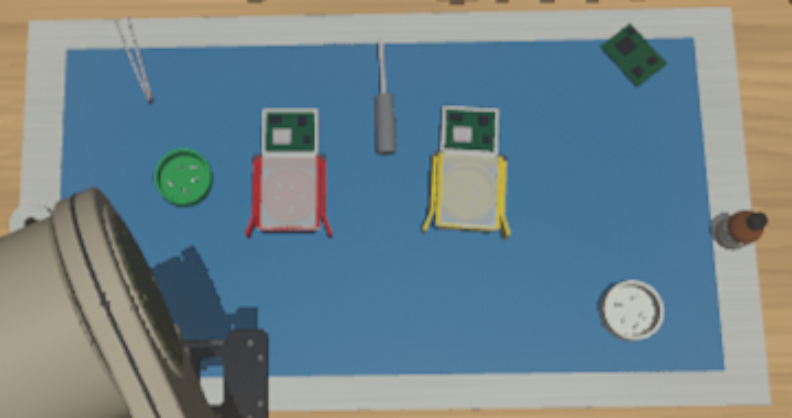

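View pics/w9.png

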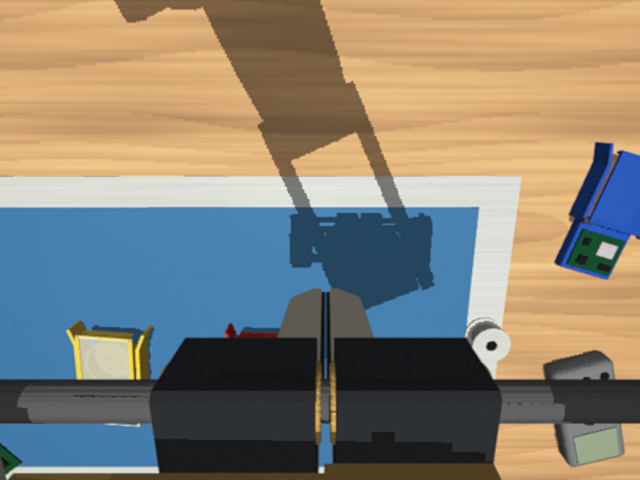

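Both lids lie level with the dishes visible beneath them (top view (288,192) and (466,190)). The green and white dishes, bottle, spool and screwdriver look unmoved, and the arm is clear. Handing in.

Run:
```python
from d import *
robot.close_job();
```

```text
the job is handed in; nothing more can be done
```

I slid the red dish into the red dock with the fingers spread inside it, until I felt the stop wall. I then tipped its lid shut from behind, did the same with yellow, and handed in at about 42 s of the 72 s.

**Last checks:**
- **Dishes:** Contact with the stop came at about 2 mm past the bay centre for both docks. In the last top view both dishes show through their lids. I did not measure where they finally sat.
- **Lids:** The last side and top views show both lids lying level and shut.
- **Other objects:** The green and white dishes, bottle, spool and screwdriver looked unmoved by eye; I did not re-measure them. The blue dock was never approached.
- **Robot:** The arm was clear of everything at hand-in. The tool force was about 7 N at most in my readings, and an 8 N stop ended each push against the wall.

**One doubt:** when I released the red dish, the gripper still read open just before the arm started to rise. The dish may have been nudged upward briefly at that moment. The next pictures show it seated in the bay, and the lid then shut over it. For yellow I waited until the fingers read closed before rising.

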